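# Bring the pink-lidded dish to the viewing window

## Task

The culture dish with the pink lid is next to be looked at: push its carrier along its rails to the next station, the middle one, so that it settles in the detent over the round viewing window, and do not let it run on towards the last station. Leave the dish sitting in its carrier, and leave the carrier with the blue-lidded dish where it is.

Things in the scene. Friction and masses are not known exactly. Their poses are not given: they have to be found in the camera images.
- slide_unit: Fixed dish slide, white with grey top, 310 (x) by 430 (y) by 30 mm. Origin: centre of underside, on the bench; x across the lanes, roughly away from the arm; y along the rails, in the direction of travel. Lanes at x = -70 and +70 mm, stations at y = -110 (loading, both carriers start here), 0 (viewing: round window, green mark), +110 mm (last). A spare lens, 42 mm high is between them at y = 165.
- viewing (a point): Centre of the viewing station, midway between the two lanes' round windows, on the deck 30 mm above the bench; axes as the slide's. A sprung detent holds a carrier at each station: pushing it out takes up to about 6 N; after about 55 mm of its 110 mm way it is drawn on by itself to the next station and rests within 5 mm. Each carrier moves only along y.
- dish_pink: Dish with pink lid, 60 mm wide, 17 mm high, loose between 7 mm clips on the black carrier of either lane. Origin: centre of underside, 50 mm above the bench, on the carrier plate (86 (x) by 107 (y) by 10 mm). Behind it stands the carrier's post, 16 mm thick, to push or pinch: axis 52 mm from the dish's centre towards the slide's -y, top 95 mm above the bench; plate ends 10 mm behind that axis.
- dish_blue: Dish with blue lid, same size, loose in the same kind of carrier with a post on the other lane; it is to stay at the loading station. Origin: centre of its underside, 50 mm above the bench; z up.
Things that resemble listed ones, but are neither listed nor needed, are in the scene too. Of the things like the dish_blue, leave any that is brown, turquoise or yellow; of the rest the smaller one is meant.

How it is judged:
At the end, for the whole second after the job is handed in: The pink-lidded dish rests level in its carrier (within 7 degrees, at the carrier's height, within 12 mm of its lane's middle) at the viewing station, within 12 mm of the window's centre along the rails; the blue-lidded dish still sits level in its carrier at the loading station, within 15 mm (y of dish_pink in the frame of slide_unit between -0.012 and 0.012 m and (x of dish_pink in the frame of slide_unit between -0.082 and -0.058 m or x of dish_pink in the frame of slide_unit between 0.058 and 0.082 m) and z of dish_pink in the frame of slide_unit between 0.045 and 0.056 m and angle between each of dish_pink, dish_blue's own z axis and vertical below 0.12 rad and linear speed of dish_pink below 0.02 m/s and y of dish_blue in the frame of slide_unit between -0.125 and -0.095 m and z of dish_blue in the frame of slide_unit between 0.045 and 0.056 m); the robot touches nothing.
It fails at once if the carrier with the pink-lidded dish runs on past the viewing station by more than 40 mm (y of dish_pink in the frame of slide_unit above 0.04 m).
It fails at once if the blue-lidded dish is shifted by more than 20 mm (distance of dish_blue from where it was at the start of the episode above 0.02 m).
It also fails if it takes over 34 s, if anything falls off the work surface, if the arm or the gripper's body presses on something with over 40 N, if the wrist force passes 120 N, or if a joint passes its speed limit or range.

## Robot

A 6-joint arm with a two-finger parallel gripper is mounted at the origin on the work surface. World frame = base frame: x ahead of the robot, y to its left, z up, the work surface at z = 0. Lengths are in m, angles in rad, forces in N, time in s.
With the tool pointing down it reaches from about 0.35 to 0.775 m from the base axis. Payload 7.3 kg.
Tool frame: the origin (TCP) lies at the very end of the fingers, on their centre line; the grasp point (between the pads) lies 19 mm behind it; x points along the fingers, y is the direction in which the jaws open and shut, and the axes are right-handed (so a half turn about x gives the same grasp; the last joint's range is limited). The gripper opens to 92 mm and grips with 3 to 60 N. Pads are 19 mm wide; open, the fingers measure 130 mm over their backs; the gripper's body (75 mm by 190 mm) begins 47 mm behind the grasp point.
Start: joints at [-1.434, 0.342, 1.524, -0, 1.275, -0.146], TCP at [0.147, -0.504, 0.227] pointing down, gripper open.
Joint ranges: [-2.53, 2.53], [-0.77, 2.02], [0.04, 2.7], [-1, 4.14], [0.28, 2.66], [-3.11, 3.11]. Speed limits (rad/s): [2.57, 2.57, 3.14, 3.14, 3.14, 3.14].

## Interface

Orientations are given as [roll, pitch, yaw] about the fixed x, y, z axes, in that order (R = Rz(yaw) Ry(pitch) Rx(roll)).
In Python, from cell import observe, vision, job gives the robot as it stands.
- The arm moves only by the tool send_rows, never from a script. Its argument "motion" is a list of rows, each an object with "hand": the opening, from -1 (shut) to 1 (fully open), so that 0 is half open; "slide": the shift along the tool's x, y, z in mm, a list of three; "spin": the turn about the tool's x in rad. In form: [{"hand": hand, "slide": [tx, ty, tz], "spin": spin}, ...]. A call has 1 to 8 rows; each row shifts and turns the pose as measured when the row begins, along the tool's axes as they then stand; what a row does not reach is not made up. A row lasts 1/10 s, in which the tool goes at most 50 mm and 8.59 degrees, less where a joint would pass 70% of its speed; a pose out of reach is approached as far as the arm can. A call with a gripper value outside its range is refused whole. The fingers move at their own pace and stop on an object; "grip_force" is the grip in N (left out, the last holds). Time passes only in rows, so rows that do not move let the fingers close. It gives the time, the measured TCP pose, the force and the opening at its end, in the units of the state.
- observe(): the state, without advancing time (a new reading comes with each control period).
- vision.read_camera(name): name is "side" or "top" or "wrist"; returns a dict with "pixels" (420x560x3 uint8, blue, green, red), "range_z" (420x560 float32, m along the optical axis (not along the pixel's ray), 0 where there is no reading), "fx", "fy", "cx", "cy" (pixels), "distortion" ([k1, k2, p1, p2, k3] as OpenCV has them; the pictures are not rectified), "world_from_camera" (4x4, takes a point from camera to world coordinates); the wrist camera has in their place "T_tool_cam" (4x4, takes a point from camera to tool coordinates, whose origin is the TCP and whose axes are the tool frame's). Camera axes: x right, y down, z forward; pixel columns grow to the right and rows downward; lengths in m; the calibration is good to about 2 mm. A picture is of the moment at which its call begins: read the wrist's pose just before it.
- job.hand_in(): hands the job in, once; it reports no verdict.
Trained networks look in a picture, given as the dict that the camera call returned (one of the last four; its "shot" number tells which), for a name from the list of things; names that differ only in an ending like _2 or _b are one class to them, and where a whole thing is asked for, a point or a joint stands for the part that bears it (a point fixed in the world has none). Each returns a list of dicts, best first, with "conf" (0 to 1); they miss things now and then, are a little off and sometimes report something else, mostly with a low value. They report only what shows in the picture. A call takes as long as a camera call. They do not tell look-alikes from the thing itself.
- vision.search_frame(picture, thing): "uv" ([column, row] in pixels, amid what is visible of it).
- vision.cut_out(picture, thing): "mask" (420x560 bool, what is visible of it) and "uv" ([column, row] in pixels, amid what is visible of it).
The state is a dict: "time": time; "qpos": joint angles; "qvel": joint speeds; "joint_efforts": joint torques, N m; "tool_pos": TCP position; "tool_rot": TCP orientation; "contact_force": force on the tool from outside, world axes, zero at the start; "torque": the same for the moment, N m; "opening": finger opening in m.
Only numpy, scipy, OpenCV 4.12 (cv2) and the standard library are available. Lean on these libraries where they do the work, as an engineer would, in place of code of your own. Each camera call takes 0.05 s, during which the arm holds its last target.

## Working session

There is one attempt and no reset: what is moved stays moved. The work goes in short steps, Python scripts to look and compute and a tool call to move; the robot and the scene stay as the last step left them, time stands still between calls to the robot, and variables do not carry over. Pictures are saved under pics/ and viewed, and the job is handed in when it is done.

Besides the shell and the picture viewer there is one more tool, called after "Emit:" as name(argument=value, ...), one argument or row to a line, values as JSON. send_rows: Moves the arm, as the interface text tells. Its arguments: {"type":"object","properties":{"motion":{"type":"array","items":{"type":"object","properties":{"hand":{"type":"number"},"slide":{"type":"array","items":{"type":"number"}},"spin":{"type":"number"}}}},"grip_force":{"type":"number"}},"required":["motion"]}

```bash
mkdir -p pics; cat > h.py <<'E'
import numpy as np, cv2
from cell import observe, vision, job
def w(p,uv,z=None,T=None):
    K=np.array([[p['fx'],0,p['cx']],[0,p['fy'],p['cy']],[0,0,1]])
    T=p['world_from_camera'] if T is None else T
    T=np.array(T)
    uv=np.array(uv,float).reshape(-1,1,2)
    n=cv2.undistortPoints(uv,K,np.array(p['distortion'],float)).reshape(-1,2)
    d=np.c_[n,np.ones(len(n))]
    if z is None:
        r=np.array([p['range_z'][int(b),int(a)] for a,b in uv.reshape(-1,2)])
        return (d*r[:,None])@T[:3,:3].T+T[:3,3]
    D=d@T[:3,:3].T; s=(z-T[2,3])/D[:,2]
    return T[:3,3]+D*s[:,None]
E
python3 - <<'E'
from h import *
print(observe())
for n in ('top','side'):
    p=vision.read_camera(n); cv2.imwrite(f'pics/{n}0.png',p['pixels'])
    for t in ('slide_unit','dish_pink','dish_blue'):
        for d in vision.cut_out(p,t):
            m=d['mask']; ys,xs=np.nonzero(m)
            bgr=p['pixels'][m].mean(0).round() if m.any() else None
            print(n,t,round(d['conf'],2),np.round(d['uv']),w(p,[d['uv']]).round(3),m.sum(),bgr)
E
```

```text
{'time': 0.0, 'qpos': array([-1.43401476e+00,  3.42717561e-01,  1.52500930e+00, -2.34151427e-05,
        1.27538275e+00, -1.45983517e-01]), 'qvel': array([ 3.08652548e-04,  1.99349586e-04, -6.99119685e-04, -2.32607661e-06,
        1.58249240e-04,  2.93891698e-03]), 'joint_efforts': array([ 1.15811695e-04, -4.31243598e+01, -2.44211608e+01,  7.18395668e-02,
        5.60213474e-02, -1.16346532e-04]), 'tool_pos': array([ 0.14644894, -0.50374386,  0.22605033]), 'tool_rot': array([-1.70202076,  1.56927921,  1.72234382]), 'contact_force': array([ 0.18334611,  0.46981366, -0.45740585]), 'torque': array([-0.06283425, -0.03692761, -0.03103542]), 'opening': 0.0918080715300779}
top slide_unit 0.78 [202. 257.] [[0.503 0.069 0.032]] 40097 [133. 138. 138.]
top dish_pink 0.69 [267. 292.] [[ 0.443 -0.046  0.066]] 1017 [155. 112. 197.]
top dish_blue 0.76 [270. 133.] [[ 0.741 -0.047  0.02 ]] 791 [ 40. 171. 187.]
top dish_blue 0.71 [367. 178.] [[ 0.652 -0.227  0.025]] 1449 [189. 100.  55.]
top dish_blue 0.58 [329. 136.] [[ 0.738 -0.158  0.016]] 784 [127. 135.  32.]
top dish_blue 0.56 [270. 211.] [[ 0.581 -0.049  0.066]] 968 [191. 106.  62.]
top dish_blue 0.56 [374. 273.] [[ 0.479 -0.235  0.023]] 1816 [ 48.  74. 119.]
side slide_unit 0.65 [260. 315.] [[0.496 0.1   0.029]] 54867 [109. 114. 112.]
side dish_pink 0.9 [356. 248.] [[ 0.436 -0.042  0.064]] 1317 [ 99.  74. 162.]
side dish_blue 0.96 [292. 154.] [[ 0.65  -0.218  0.021]] 1184 [133.  79.  50.]
side dish_blue 0.94 [382. 184.] [[ 0.478 -0.236  0.021]] 1495 [34. 53. 80.]
side dish_blue 0.92 [190. 188.] [[ 0.747 -0.046  0.013]] 874 [ 62. 140. 159.]
side dish_blue 0.73 [232. 155.] [[ 0.741 -0.157  0.017]] 681 [104. 112.  47.]
side dish_blue 0.72 [271. 206.] [[ 0.577 -0.041  0.067]] 1082 [133.  79.  49.]
```

View pics/top0.png

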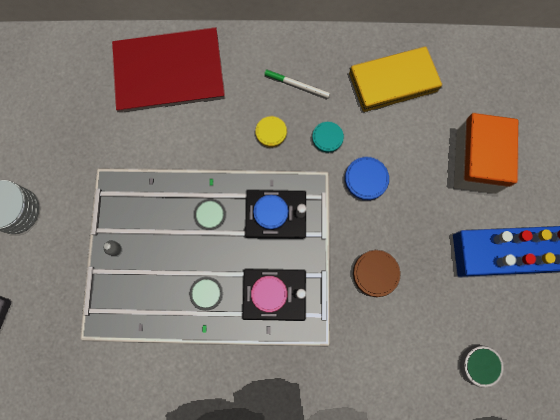

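View pics/side0.png

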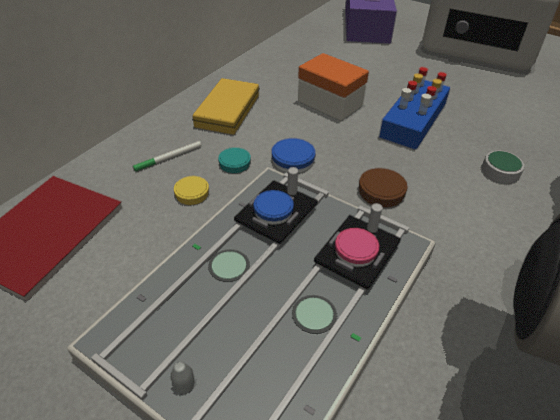

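The top view shows the pink dish in its carrier at (268,293), with its post at (302,294). Candidates for the blue dish are the small blue one in a carrier at (270,211), a larger blue one on the bench at (367,178), and turquoise, yellow and brown ones. I choose the pink dish at (268,293) and the small blue one at (270,211). Next comes a measurement and a close crop.

```bash
python3 - <<'E'
from h import *
p=vision.read_camera('top'); im=p['pixels']
cv2.imwrite('pics/crop1.png',cv2.resize(im[160:350,80:420],None,fx=2.3,fy=2.3,interpolation=cv2.INTER_CUBIC))
def seg(lo,hi,box,z,name):
    h=cv2.cvtColor(im,cv2.COLOR_BGR2HSV); m=cv2.inRange(h,lo,hi); q=np.zeros_like(m);x0,y0,x1,y1=box;q[y0:y1,x0:x1]=m[y0:y1,x0:x1]
    n,l,s,c=cv2.connectedComponentsWithStats(q);i=1+s[1:,4].argmax()
    print(name,c[i].round(1),s[i],w(p,[c[i]],z).round(4),w(p,[c[i]]).round(4))
    return w(p,[c[i]],z)[0]
a=seg((140,80,60),(179,255,255),(240,265,300,325),.067,'pink')
b=seg((105,100,60),(130,255,255),(240,190,300,235),.067,'blue')
v1=seg((45,15,100),(90,90,255),(180,270,235,315),.03,'winP')
v2=seg((45,15,100),(90,90,255),(180,190,240,238),.03,'winB')
c1=seg((0,0,110),(179,60,255),(292,284,307,304),.095,'postP')
c2=seg((0,0,110),(179,60,255),(292,200,307,220),.095,'postB')
for n,d in (('win',v2-v1),('dish',b-a),('trav',v1-a),('post',a-c1),('postB',b-c2)): print(n,np.linalg.norm(d[:2]),np.arctan2(d[1],d[0]))
E
```

```text
pink [268.8 293.6] [ 251  275   37   38 1094] [[ 0.4401 -0.0496  0.067 ]] [[ 0.4402 -0.0495  0.0663]]
blue [270.5 211.3] [253 195  36  34 964] [[ 0.5797 -0.0505  0.067 ]] [[ 0.5792 -0.0505  0.0692]]
winP [205.5 293. ] [192 279  28  29 647] [[0.4413 0.0611 0.03  ]] [[0.4411 0.0605 0.0339]]
winB [209.2 214. ] [196 201  28  27 591] [[0.5815 0.0601 0.03  ]] [[0.5809 0.0597 0.0329]]
postP [302.  293.2] [297 284  10  20  92] [[ 0.44   -0.1031  0.095 ]] [[ 0.44   -0.1031  0.0951]]
postB [302.3 208.4] [297 201  10  19  83] [[ 0.5791 -0.1037  0.095 ]] [[ 0.5791 -0.1037  0.0951]]
win 0.14021256502349333 -0.006890923351150266
dish 0.13959449834761836 -0.00671547490083125
trav 0.11066008801250535 1.560505041500751
post 0.05358746410729328 1.568086432788519
postB 0.05323863665686062 1.5595290047107255
```

View pics/crop1.png

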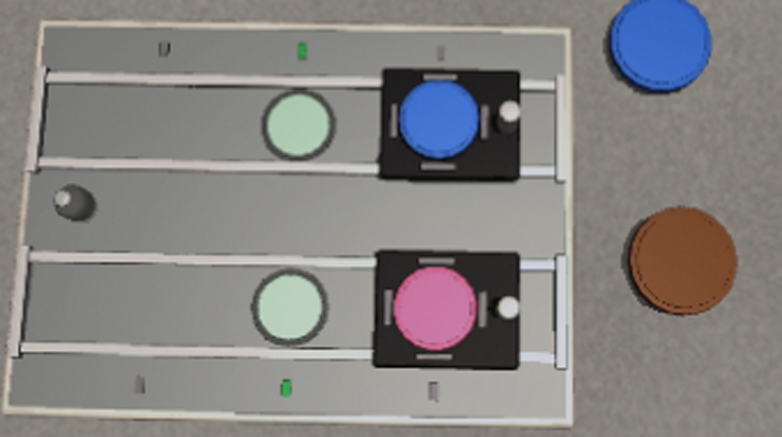

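The crop confirms the choice: the small blue dish and the pink one are each in a carrier with its post on the −y side. Plan: pinch the pink carrier's post with the jaws opening across the lanes (world x), move it 110 mm along the rails, release, then go up.

```bash
cat >> h.py <<'E'
from scipy.spatial.transform import Rotation as Ro
def plan(target,yaw=-0.007):
    s=observe();R=Ro.from_euler('xyz',s['tool_rot']).as_matrix()
    d=R.T@(np.array(target)-s['tool_pos'])*1000
    y=R[:,1];best=None
    for k in (0,np.pi):
        a=np.array([np.cos(yaw+k),np.sin(yaw+k),0]); al=np.arctan2(a@R[:,2],a@R[:,1]); print('spin option',al.round(4))
    print('t',s['time'],'pos',s['tool_pos'].round(4),'slide mm',d.round(1),'F',s['contact_force'].round(1),'op',s['opening'].round(4),'q',s['qpos'].round(2));print(R.round(3))
E
python3 -c "
from h import *
plan([.440,-.103,.16])"
```

```text
spin option -1.281
spin option 1.8606Traceback (most recent call last):
  File "<string>", line 3, in <module>
    plan([.440,-.103,.16])
    ~~~~^^^^^^^^^^^^^^^^^^
  File "h.py", line 22, in plan
    print('t',s['time'],'pos',s['tool_pos'].round(4),'slide mm',d.round(1),'F',s['contact_force'].round(1),'op',s['opening'].round(4),'q',s['qpos'].round(2));print(R.round(3))
                                                                                                                ^^^^^^^^^^^^^^^^^^
AttributeError: 'float' object has no attribute 'round'
```

Emit:
send_rows(
  motion=[
    {"hand":1,"slide":[0,0,0],"spin":-0.149},
    {"hand":1,"slide":[0,0,0],"spin":-0.149},
    {"hand":1,"slide":[0,0,0],"spin":-0.149},
    {"hand":1,"slide":[0,0,0],"spin":-0.149},
    {"hand":1,"slide":[0,0,0],"spin":-0.149},
    {"hand":1,"slide":[0,0,0],"spin":-0.149},
    {"hand":1,"slide":[0,0,0],"spin":-0.149},
    {"hand":1,"slide":[0,0,0],"spin":-0.149},
  ],
)

```text
time: 1.25
tool_pos: [0.1465, -0.504, 0.2267]
tool_rot: [2.95, 1.571, 1.296]
contact_force: [-0.6, -0.3, -1.0]
opening: 0.0917
```

```bash
sed -i "s/s\['opening'\].round(4)/round(s['opening'],4)/" h.py; python3 -c "
from h import *
plan([.440,-.103,.16])"
```

```text
spin option -0.0758
spin option 3.0658
t 1.25 pos [ 0.1465 -0.504   0.2267] slide mm [  66.8  259.3 -423.9] F [-0.6 -0.3 -1. ] op 0.0917 q [-1.43  0.34  1.52  0.    1.28 -1.35]
[[ 0.     0.997 -0.083]
 [ 0.    -0.083 -0.997]
 [-1.     0.    -0.   ]]
```

Emit:
send_rows(
  motion=[
    {"hand":1,"slide":[0,25,-40],"spin":-0.076},
    {"hand":1,"slide":[0,20,-43],"spin":0},
    {"hand":1,"slide":[0,20,-43],"spin":0},
    {"hand":1,"slide":[0,20,-43],"spin":0},
    {"hand":1,"slide":[0,20,-43],"spin":0},
    {"hand":1,"slide":[0,20,-43],"spin":0},
    {"hand":1,"slide":[0,20,-43],"spin":0},
    {"hand":1,"slide":[0,20,-43],"spin":0},
  ],
)

```text
time: 2.05
tool_pos: [0.318, -0.159, 0.2257]
tool_rot: [0.641, 1.566, -0.94]
contact_force: [1.1, -1.2, 0.7]
opening: 0.0916
```

```bash
python3 -c "
from h import *
plan([.440,-.103,.16])"
```

```text
spin option -0.0031
spin option 3.1385
t 2.05 pos [ 0.318  -0.159   0.2257] slide mm [ 65.9 121.2 -57.5] F [ 1.1 -1.2  0.7] op 0.0916 q [-0.68  0.02  1.93 -0.    1.18 -0.67]
[[ 0.003  1.    -0.01 ]
 [-0.004 -0.01  -1.   ]
 [-1.     0.003  0.004]]
```

Emit:
send_rows(
  motion=[
    {"hand":1,"slide":[0,40,-18],"spin":0},
    {"hand":1,"slide":[0,40,-18],"spin":0},
    {"hand":1,"slide":[0,40,-18],"spin":0},
    {"hand":1,"slide":[25,0,-2],"spin":0},
    {"hand":0.2,"slide":[30,0,0],"spin":0},
    {"hand":0.2,"slide":[0,0,0],"spin":0},
  ],
)

```text
time: 2.65
tool_pos: [0.4464, -0.0948, 0.1717]
tool_rot: [1.02, 1.558, -0.551]
contact_force: [0.5, 1.0, 0.3]
opening: 0.0801
```

```bash
python3 - <<'E'
from h import *
plan([.440,-.103,.062])
s=observe();p=vision.read_camera('wrist');T=np.eye(4);T[:3,:3]=Ro.from_euler('xyz',s['tool_rot']).as_matrix();T[:3,3]=s['tool_pos'];T=T@np.array(p['T_tool_cam'])
cv2.imwrite('pics/wr1.png',p['pixels']); np.save('T.npy',T)
for d in vision.search_frame(p,'dish_pink'): print(d['conf'],d['uv'],w(p,[d['uv']],T=T))
import pickle; pickle.dump(p,open('p.pkl','wb'))
E
```

```text
spin option 0.0066
spin option -3.135
t 2.65 pos [ 0.4464 -0.0948  0.1717] slide mm [109.7  -7.6   7.5] F [0.5 1.  0.3] op 0.0801 q [-0.38  0.27  1.8  -0.    1.06 -0.37]
[[ 0.011  1.    -0.   ]
 [-0.006 -0.    -1.   ]
 [-1.     0.011  0.006]]
0.64 [270.1, 152.8] [[ 0.43842408 -0.04738628  0.06742767]]
```

View pics/wr1.png

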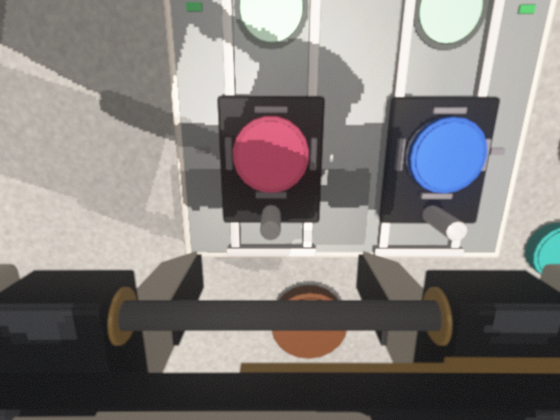

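The wrist view shows the pink dish at (270,153), with its post shaded at (270,220). Position agrees with the top view to within 2 mm. I'll align first, then descend.

Emit:
send_rows(
  motion=[
    {"hand":0.2,"slide":[30,-7,8],"spin":0},
    {"hand":0.2,"slide":[25,0,0],"spin":0},
    {"hand":0.2,"slide":[0,0,0],"spin":0},
  ],
)

```text
time: 3.05
tool_pos: [0.4447, -0.107, 0.1242]
tool_rot: [1.105, 1.542, -0.469]
contact_force: [0.1, -0.3, -0.0]
opening: 0.0555
```

```bash
python3 -c "
from h import *
plan([.4395,-.103,.063])"
```

```text
spin option 0.004
spin option -3.1376
t 3.05 pos [ 0.4447 -0.107   0.1242] slide mm [61.  -6.8 -4.8] F [ 0.1 -0.3 -0. ] op 0.0555 q [-0.4   0.33  1.87 -0.    0.92 -0.4 ]
[[ 0.026  1.    -0.003]
 [-0.013 -0.003 -1.   ]
 [-1.     0.026  0.013]]
```

Emit:
send_rows(
  motion=[
    {"hand":0.2,"slide":[15,-7,-4],"spin":0},
    {"hand":0.2,"slide":[10,0,0],"spin":0},
    {"hand":0.2,"slide":[0,0,0],"spin":0},
  ],
)

```text
time: 3.35
tool_pos: [0.4414, -0.1056, 0.1038]
tool_rot: [1.118, 1.533, -0.458]
contact_force: [-0.6, -0.0, -0.1]
opening: 0.0553
```

```bash
python3 -c "
from h import *
plan([.4395,-.103,.063])"
```

```text
spin option 0.0021
spin option -3.1395
t 3.35 pos [ 0.4414 -0.1056  0.1038] slide mm [40.7 -3.3 -3.2] F [-0.6 -0.  -0.1] op 0.0553 q [-0.4   0.35  1.91 -0.    0.84 -0.4 ]
[[ 0.034  0.999 -0.005]
 [-0.017 -0.004 -1.   ]
 [-0.999  0.034  0.016]]
```

Emit:
send_rows(
  motion=[
    {"hand":0.2,"slide":[20,-3,-3],"spin":0},
    {"hand":0.2,"slide":[10,0,0],"spin":0},
    {"hand":0.2,"slide":[5,0,0],"spin":0},
    {"hand":0.2,"slide":[0,0,0],"spin":0},
  ],
)

```text
time: 3.75
tool_pos: [0.444, -0.1053, 0.0724]
tool_rot: [1.128, 1.524, -0.447]
contact_force: [0.0, 0.7, 0.5]
opening: 0.0552
```

```bash
python3 - <<'E'
from h import *
plan([.4398,-.1032,.063])
p=vision.read_camera('side');cv2.imwrite('pics/s1.png',cv2.resize(p['pixels'][130:330,200:480],None,fx=2.8,fy=2.8))
E
```

```text
spin option 0.0016
spin option -3.14
t 3.75 pos [ 0.444  -0.1053  0.0724] slide mm [ 9.2 -4.6 -2.2] F [0.  0.7 0.5] op 0.0552 q [-0.4   0.4   1.95 -0.    0.75 -0.39]
[[ 0.042  0.999 -0.005]
 [-0.02  -0.005 -1.   ]
 [-0.999  0.042  0.02 ]]
```

View pics/s1.png

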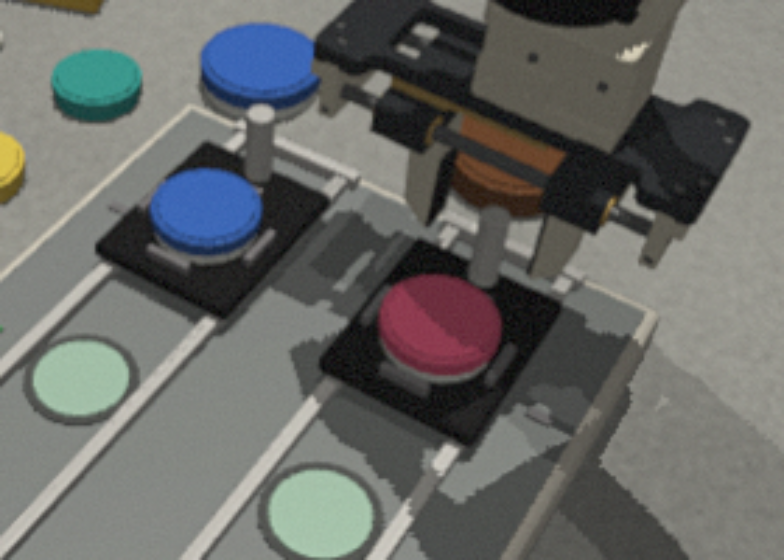

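The fingers straddle the pink carrier's post (crop at about (487,245)). I'll make the last fine adjustment and close gently.

Emit:
send_rows(
  motion=[
    {"hand":0.2,"slide":[8,-5,-2],"spin":0},
    {"hand":0.2,"slide":[0,0,0],"spin":0},
    {"hand":-1,"slide":[0,0,0],"spin":0},
    {"hand":-1,"slide":[0,0,0],"spin":0},
    {"hand":-1,"slide":[0,0,0],"spin":0},
    {"hand":-1,"slide":[0,0,0],"spin":0},
  ],
  grip_force=15,
)

```text
time: 4.4
tool_pos: [0.4402, -0.1038, 0.0654]
tool_rot: [1.131, 1.521, -0.444]
contact_force: [0.2, 0.2, -0.2]
opening: 0.0279
```

```bash
python3 - <<'E'
from h import *
plan([.4398,-.1032,.063])
E
```

```text
spin option 0.0015
spin option -3.1401
t 4.4 pos [ 0.4402 -0.1038  0.0654] slide mm [ 2.3 -0.6 -0.7] F [ 0.2  0.2 -0.2] op 0.0279 q [-0.4   0.4   1.97 -0.    0.72 -0.39]
[[ 0.045  0.999 -0.005]
 [-0.022 -0.004 -1.   ]
 [-0.999  0.045  0.021]]
```

Emit:
send_rows(
  motion=[
    {"hand":-1,"slide":[0,0,0],"spin":0},
    {"hand":-1,"slide":[0,0,0],"spin":0},
    {"hand":-1,"slide":[0,0,0],"spin":0},
    {"hand":-1,"slide":[0,0,0],"spin":0},
  ],
)

```text
time: 4.8
tool_pos: [0.4406, -0.1039, 0.0655]
tool_rot: [1.133, 1.52, -0.443]
contact_force: [1.2, 0.2, -0.2]
opening: 0.0163
```

Emit:
send_rows(
  motion=[
    {"hand":-1,"slide":[-0.3,0,-12],"spin":0},
    {"hand":-1,"slide":[-0.3,0,-12],"spin":0},
    {"hand":-1,"slide":[-0.3,0,-12],"spin":0},
  ],
  grip_force=20,
)

```text
time: 5.1
tool_pos: [0.4408, -0.0692, 0.0655]
tool_rot: [1.074, 1.519, -0.503]
contact_force: [1.4, -6.8, -2.5]
opening: 0.0159
```

```bash
python3 - <<'E'
from h import *
plan([.4412,.0068,.0655])
p=vision.read_camera('top');cv2.imwrite('pics/t2.png',cv2.resize(p['pixels'][150:360,70:430],None,fx=2,fy=2))
E
```

```text
spin option 0.0004
spin option -3.1412
t 5.1 pos [ 0.4408 -0.0692  0.0655] slide mm [ -1.9  -0.1 -76. ] F [ 1.4 -6.8 -2.5] op 0.0159 q [-0.32  0.4   1.98 -0.01  0.71 -0.3 ]
[[ 0.046  0.999 -0.007]
 [-0.025 -0.005 -1.   ]
 [-0.999  0.046  0.025]]
```

View pics/t2.png

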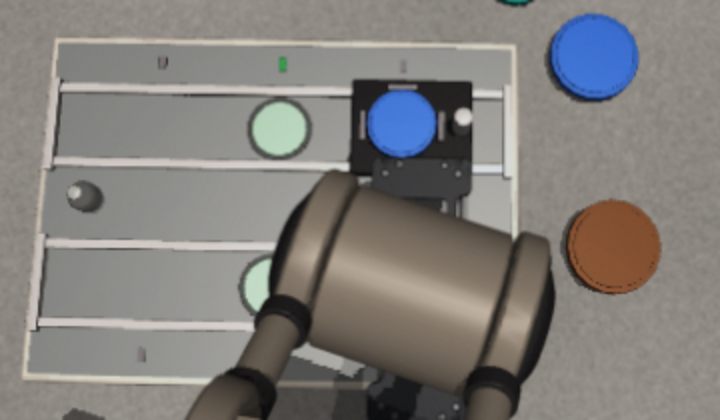

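The arm hides the pink carrier in this view; the 6.8 N reaction and the grip opening (16 mm, the post's width) say it's moving with the hand. The blue carrier is unmoved.

Emit:
send_rows(
  motion=[
    {"hand":-1,"slide":[-0.3,0,-12],"spin":0},
    {"hand":-1,"slide":[-0.3,0,-12],"spin":0},
    {"hand":-1,"slide":[-0.3,0,-12],"spin":0},
    {"hand":-1,"slide":[-0.3,0,-12],"spin":0},
    {"hand":-1,"slide":[-0.3,0,-10],"spin":0},
    {"hand":-1,"slide":[0,0,0],"spin":0},
  ],
)

```text
time: 5.75
tool_pos: [0.4413, -0.0042, 0.0655]
tool_rot: [1.125, 1.519, -0.45]
contact_force: [2.0, 1.6, -2.0]
opening: 0.0159
```

```bash
python3 - <<'E'
from h import *
plan([.4412,.0068,.0655])
p=vision.read_camera('side');cv2.imwrite('pics/s2.png',p['pixels'])
for d in vision.search_frame(p,'dish_pink'): print(d['conf'],d['uv'],w(p,[d['uv']],.067))
E
```

```text
spin option 0.002
spin option -3.1396
t 5.75 pos [ 0.4413 -0.0042  0.0655] slide mm [ -0.3  -0.1 -11. ] F [ 2.   1.6 -2. ] op 0.0159 q [-0.17  0.39  1.99 -0.02  0.71 -0.15]
[[ 0.047  0.999 -0.005]
 [-0.022 -0.004 -1.   ]
 [-0.999  0.047  0.022]]
0.81 [319.3, 296.6] [[0.43637849 0.05802201 0.067     ]]
0.54 [244.5, 328.3] [[0.48585986 0.14605161 0.067     ]]
```

View pics/s2.png

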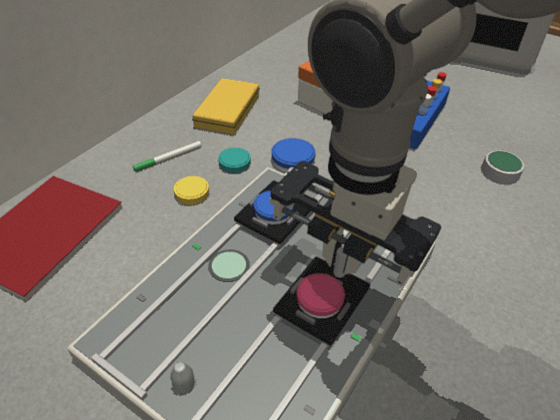

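The dish sits in its carrier at (320,296), about 10 mm short, and the reaction has turned to +1.6 N, so the detent is now drawing it on. I'll make the last 10 mm, then open.

Emit:
send_rows(
  motion=[
    {"hand":-1,"slide":[-0.2,0,-6],"spin":0},
    {"hand":-1,"slide":[-0.1,0,-4.5],"spin":0},
    {"hand":-1,"slide":[0,0,0],"spin":0},
    {"hand":0.2,"slide":[0,0,0],"spin":0},
    {"hand":0.2,"slide":[0,0,0],"spin":0},
    {"hand":0.2,"slide":[0,0,0],"spin":0},
    {"hand":0.2,"slide":[0,0,0],"spin":0},
  ],
)

```text
time: 6.55
tool_pos: [0.4408, 0.0051, 0.0657]
tool_rot: [1.097, 1.519, -0.48]
contact_force: [0.2, -0.4, 1.1]
opening: 0.0431
```

```bash
python3 - <<'E'
from h import *
plan([.4412,.0068,.16])
p=vision.read_camera('side');cv2.imwrite('pics/s3.png',p['pixels'])
for d in vision.search_frame(p,'dish_pink'): print(d['conf'],d['uv'],w(p,[d['uv']],.067))
E
```

```text
spin option 0.0004
spin option -3.1412
t 6.55 pos [0.4408 0.0051 0.0657] slide mm [-94.2   4.7   0.5] F [ 0.2 -0.4  1.1] op 0.0431 q [-0.15  0.39  1.99 -0.03  0.71 -0.13]
[[ 0.046  0.999 -0.007]
 [-0.024 -0.006 -1.   ]
 [-0.999  0.046  0.023]]
```

View pics/s3.png

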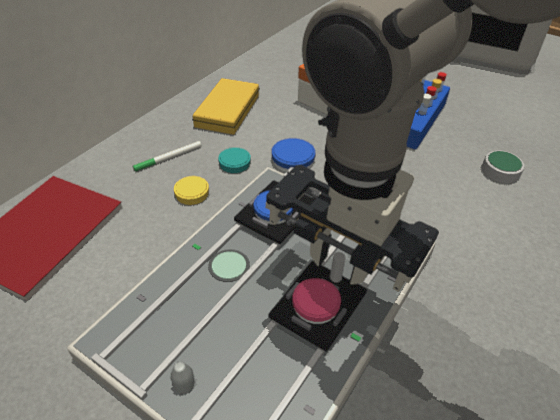

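Released: the fingers stand clear of the post at (337,268), and the dish is over the window. I'll go straight up, then back towards −y, so the cameras have a clear view.

Emit:
send_rows(
  motion=[
    {"hand":0.4,"slide":[-15,1,0],"spin":0},
    {"hand":0.4,"slide":[-25,1,0.5],"spin":0},
    {"hand":0.4,"slide":[-40,1,1],"spin":0},
    {"hand":0.4,"slide":[-40,0,0],"spin":0},
    {"hand":0.4,"slide":[-30,0,40],"spin":0},
    {"hand":0.4,"slide":[0,0,45],"spin":0},
    {"hand":0.4,"slide":[0,0,45],"spin":0},
    {"hand":0.4,"slide":[0,0,45],"spin":0},
  ],
)

```text
time: 7.45
tool_pos: [0.4356, -0.1683, 0.2264]
tool_rot: [1.071, 1.519, -0.496]
contact_force: [0.9, -0.0, -0.4]
opening: 0.0646
```

Emit:
send_rows(
  motion=[
    {"hand":0.4,"slide":[0,-20,45],"spin":0},
    {"hand":0.4,"slide":[0,-20,45],"spin":0},
    {"hand":0.4,"slide":[0,0,0],"spin":0},
  ],
)

```text
time: 7.75
tool_pos: [0.3946, -0.2656, 0.2272]
tool_rot: [1.037, 1.516, -0.535]
contact_force: [-0.6, 1.2, -0.6]
opening: 0.0644
```

```bash
python3 - <<'E'
from h import *
s=observe();print(s['time'],s['tool_pos'],s['contact_force'])
p=vision.read_camera('top'); im=p['pixels']
cv2.imwrite('pics/t4.png',im)
h=cv2.cvtColor(im,cv2.COLOR_BGR2HSV)
for nm,lo,hi,box in (('pink',(140,80,40),(179,255,255),(160,265,300,330)),('blue',(105,100,60),(130,255,255),(240,190,300,235))):
    m=cv2.inRange(h,lo,hi); q=np.zeros_like(m);x0,y0,x1,y1=box;q[y0:y1,x0:x1]=m[y0:y1,x0:x1]
    n,l,st,c=cv2.connectedComponentsWithStats(q);i=1+st[1:,4].argmax();print(nm,c[i],st[i],w(p,[c[i]],.067),w(p,[c[i]]))
E
```

```text
7.75 [ 0.39461504 -0.26558279  0.22719593] [-0.62638955  1.18554365 -0.59380809]
pink [203.34881603 292.30965392] [ 185  274   38   37 1098] [[0.44092164 0.05923454 0.067     ]] [[0.44090559 0.05917642 0.06738465]]
blue [270.49176955 211.26131687] [253 195  36  34 972] [[ 0.57969545 -0.05043943  0.067     ]] [[ 0.57977002 -0.05043389  0.06664967]]
```

View pics/t4.png

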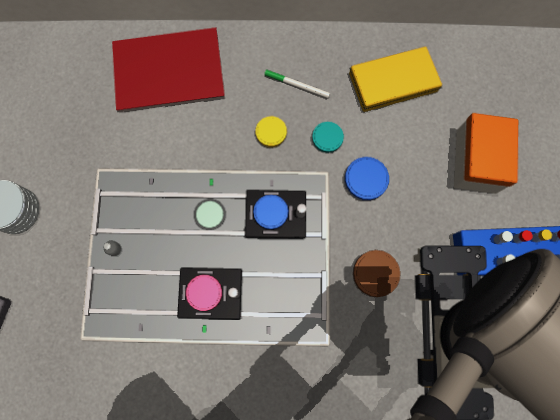

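The pink dish at (203,292) is at y = 0.0592, within 2 mm of the window centre (0.061). Its lid is at 67 mm and it is seated in its carrier. The blue dish hasn't moved. The arm touches nothing.

```bash
python3 -c "
from cell import job
print(job.hand_in())"
```

```text
the job is handed in; nothing more can be done
None
```

I moved the pink dish's carrier to the middle viewing station by pinching its post and sliding it along the rails. I then released it, took the arm clear, and handed the job in at about 8 s of robot time.

- **Pink dish:** the last top view shows it 108.8 mm along its way, about 2 mm short of the window's centre. Its lid is at 67 mm, the height it should have when seated in the carrier. I did not measure its tilt; in the picture it lies flat between its clips.
- **Blue dish:** it moved less than 0.1 mm between the first and last top views.
- **Robot:** the hand was clear of everything. The highest wrist force I read was about 7 N, while pushing the carrier out of its detent.
- **Less than ideal:** the tool tilted about 2–3° during the descent, which did not affect the grip. After release, the network found no pink dish in the side view, so the final position comes from my own colour measurement in the top view.

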